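# Clip, mark and free a pattern plate in the marking jig

### The arm

A 6-joint arm with a two-finger parallel gripper is mounted at the origin on the work surface. World frame = base frame: x ahead of the robot, y to its left, z up, the work surface at z = 0. Lengths are in m, angles in rad, forces in N, time in s.
With the tool pointing down it reaches from about 0.325 to 0.9 m from the base axis. Payload 6.1 kg.
Tool frame: the origin (TCP) lies midway between the tips of the shut fingers; the grasp point (between the pads) lies tcp_to_grasp behind it (tcp_to_grasp is the distance from the TCP to the grasp point, in m); x points along the fingers, z is the direction in which the jaws open and shut, and the axes are right-handed (so a half turn about x gives the same grasp; the last joint's range is limited). The gripper opens to 85 mm and grips with 20 to 120 N. Pads are 22 mm wide; open, the fingers measure 114 mm over their backs; the gripper's body (76 mm by 85 mm) begins 54 mm behind the grasp point. The pads swing forward as they close: fully open they stand 13 mm farther back than shut.
Start: joints at [-1.374, 0.22, 1.526, -0, 1.395, -0.126], TCP at [0.198, -0.593, 0.231] pointing down, gripper open.
Joint ranges: [-2.98, 2.98], [-0.91, 2.08], [0.09, 2.57], [-1.24, 4.39], [0.2, 2.65], [-2.68, 2.68]. Speed limits (rad/s): [2.57, 2.57, 3.01, 3.14, 3.14, 3.14].

### API

Orientations are given as [roll, pitch, yaw] about the fixed x, y, z axes, in that order (R = Rz(yaw) Ry(pitch) Rx(roll)).
In Python, from plant import * gives the robot as it stands. The module is installed in compiled form; this text tells all that it offers.
- The arm moves only by the tool drive_tool, never from a script. Its argument "increments" is a list of rows, each a list of 6 numbers: the shift along the tool's x, y, z scaled (see below), then the turn, a rotation vector about the tool's x, y, z scaled (see below). A call has exactly 8 rows; each row is the pose to reach, as a shift and turn from the pose commanded when the call began, along the tool's axes at that moment, turning the shorter way round; what a row does not reach only later rows make up. The controller multiplies each number of a shift by 0.6 m and each number of a turn by 360 degrees. A row lasts 1/12 s, in which the tool goes at most 41.7 mm and 7.16 degrees, less where a joint would pass 70% of its speed; a pose out of reach is approached as far as the arm can. A call with a number of a shift or a turn outside -1 to 1 is refused whole. A call with a gripper value outside its range is refused whole. "grip" is the gripper's target within -1 to 1 (fully open at 1, half-way at 0, shut at -1), set as the call begins (left out, the last holds). The fingers move at their own pace and stop on an object; the grip force is fixed at half the most. Time passes only in rows, so rows that repeat a pose let the fingers close, or fill a call up. It gives the time, the measured TCP pose, the force and the opening at its end, in the units of the state.
- observe(): the state, without advancing time (a new reading comes with each control period).
- camera(name): name is "scene" or "top" or "wrist"; returns a dict with "img" (400x640x3 uint8, red, green, blue), "intrinsics" (3x3 intrinsics, pixels), "cam_to_world" (4x4, takes a point from camera to world coordinates); the wrist camera has in their place "T_tool_cam" (4x4, takes a point from camera to tool coordinates, whose origin is the TCP and whose axes are the tool frame's). Camera axes: x right, y down, z forward; pixel columns grow to the right and rows downward; lengths in m; the calibration is good to about 2 mm. A picture is of the moment at which its call begins: read the wrist's pose just before it. There is no depth.
- finish_job(): hands the job in, once; it reports no verdict.
The state is a dict: "clock": time; "qpos": joint angles; "dq": joint speeds; "joint_torque": joint torques, N m; "position": TCP position; "tcp_rot": TCP orientation; "force": force on the tool from outside, world axes, zero at the start; "torque": the same for the moment, N m; "opening": opening from 0.0 (shut) to 1.0 (fully open).
Only numpy, scipy, OpenCV 4.12 (cv2) and the standard library are available. Lean on these libraries where they do the work, as an engineer would, in place of code of your own. Each camera call takes 0.05 s, during which the arm holds its last target. There are 200 camera calls.

### The job

Swing the spring clip round on its pivot screw onto the near edge of the metal pattern plate, and keep pressing it on until the plate is pushed snug against the fence (pressed there with about 7 newtons for a moment, never more than 10). With the clip left on, press the punch down until its point bears on the plate, gently (well under 20 newtons on the plate), let it spring back, and then swing the clip right back clear of the plate, leaving the plate home against the fence and everything else where it is.

Things in the scene. Friction and masses are not known exactly. Their poses are not given: they have to be found in the camera images.
- jig: Marking jig fixed to the table, yaw varies: dark steel bed 250 x 190 x 12 mm (own x -140..110, y -77..113). Origin on the table under the plate's home seat; x points along the pocket to fence and punch (roughly away from the robot), y left, z up. The pocket (floor z 12 mm, low guides at y +-31 mm, tops z 16 mm) is open towards -x.
- punch_arm (a point): Near end (middle of its top edge, z 62 mm) of the fixed grey arm, 30 mm wide, that holds the punch over the far end of the pocket; it runs along the jig's x from 20 to 96 mm, to its column behind the fence.
- fence: Steel stop bar 12 x 100 x 14 mm across the far end of the pocket, firmly screwed to the jig in a place set anew each time, along jig x 47 to 55 mm; origin under its centre, x as the jig's; its plate-side face is 6 mm before its origin.
- plate: Aluminium pattern plate 90 x 60 x 6 mm, about 0.09 kg, lying loose in the pocket on the jig's bed, its long side along the jig's x; at the start 3 to 12 mm short of the fence. Origin under its centre, x as the jig's: fully home it touches the fence, its origin then 51 mm before the fence's.
- clip (a joint): Swing angle of the steel spring clip about its upright pivot screw, rad, range -1.4 to 0.25. 0: its arm (16 mm wide strip, z 23..28 mm) points to the jig's -y, along the plate's near edge. Negative: swung back, clockwise from above. With the plate home it is stopped somewhere from -0.13 to 0.13, as fence and lip are set. It stays where it is left (friction about 0.05 N m).
- clip_toe (a point): Front of the clip's sprung leaf, 32 mm ahead of the arm's midline, 72 mm from the pivot. The upturned toe runs up onto the plate's top (a few N) and presses it with about 2 N. Under the arm's end, 75 mm from the pivot, an 8 mm lip pin (clamped up to 5 mm before or behind the midline, not measured: go by feel) meets the plate's near edge and slides the plate to the fence.
- clip_knob (a point): Centre of the top of the clip's thumb knob: an upright black cylinder 14 mm thick, z 28 to 64 mm above the table, 60 mm from the pivot along the arm. Pushed squarely to the arm, it swings freely at about 1 N; once the plate is stopped by the fence, 12 N at the knob press it there with about 7 N (10 N with about 6, 15 N with about 9).
- clip_pivot (a point): Centre of the top of the pivot screw's head, z 34 mm, at jig x -49 mm, y 75 mm: the axis of the clip's swing.
- punch (a joint): Downward travel of the spring marking punch, m: 0 up (its rest), 0.008 when its point meets the plate's top, mechanical end 0.011. Its spring takes about 2.4 N to start and 4.8 N at 8 mm; springs back up when released.
- punch_top (a point): Centre of the top of the punch's round black cap, 26 mm across, 84 mm above the table at rest, at jig x 33 mm, y 0.
- punch_tip: The punch's steel point, 6 mm thick, below the cap; its end stands 8 mm above the plate's top at rest.
- knife: Bystander, to be left alone: half-moon furrier's knife with a wooden handle, 150 mm long, beside the jig.
- chalk: Bystander, to be left alone: white tailor's chalk block 45 x 30 x 9 mm, lying on the near right corner of the jig's bed.
- weight: Bystander, to be left alone: dark steel disc weight, 42 mm across, 30 mm high, on the far left corner of the jig's bed.
- pintin: Bystander, to be left alone: round tin 56 mm across, 35 mm high, left of the jig.
- brush: Bystander, to be left alone: hand brush on the table, left.
- shears: Bystander, to be left alone: shears, 220 mm long, on the table, right.
- spareplate: Bystander, to be left alone: loose pale wooden pattern board 140 x 90 x 6 mm, on the table, far right.
Mind the look-alikes: they are no part of the job. There is more than one size of the plate; the one meant has the size given above.

How it is judged:
On the way, in this order (a step that is already met when the one before it is completed fails the run):
1. the clip is on the plate and presses it snug against the fence (4 to 10 N) (x of clip_toe in the frame of plate above -0.03 m and x of plate in the frame of fence above -0.053 m and contact force between plate and fence above 4 N), for 0.2 s.
2. the punch bears on the plate (at least 2 N) while the clip is on and the plate home (contact force between punch_tip and plate above 2 N and x of clip_toe in the frame of plate above -0.03 m and x of plate in the frame of fence above -0.053 m), for 0.1 s.
3. the punch is up again, the clip still on (value of joint punch below 0.002 m and x of clip_toe in the frame of plate above -0.03 m and x of plate in the frame of fence above -0.053 m), for 0.1 s.
4. the clip is swung back clear, the plate still home (value of joint clip below -0.7 rad and x of plate in the frame of fence above -0.053 m), for 0.2 s.
At the end, for the whole second after the job is handed in: The clip is swung back by more than 0.7 rad (40 degrees) and still; the plate lies flat in the pocket, at rest, within 2 mm of its home place against the fence; the punch is up (within 2 mm of its rest); nothing is touched (all of step 4 and velocity of joint clip between -0.05 and 0.05 rad/s and z of plate in the frame of fence below 0.002 m and linear speed of plate below 0.01 m/s and value of joint punch below 0.002 m).
It fails at once if the plate is pressed against the fence with more than 10 N (contact force between plate and fence above 10 N).
It fails at once if the punch is pressed on the plate with more than 20 N (contact force between punch_tip and plate above 20 N).
It fails at once if a bystander is moved by more than 20 mm (distance of any of knife, chalk, weight, pintin, brush, shears, spareplate from where it was at the start of the episode above 0.02 m).
It also fails if it takes over 72 s, if anything falls off the work surface, if the arm or the gripper's body presses on something with over 40 N, if the wrist force passes 120 N, or if a joint passes its speed limit or range.

## Working session

There is one attempt and no reset: what is moved stays moved. The work goes in short steps, Python scripts to look and compute and a tool call to move; the robot and the scene stay as the last step left them, time stands still between calls to the robot, and variables do not carry over. Pictures are saved under pics/ and viewed, about 8 in all and at most 12, crops included, and the job is handed in when it is done.

Besides the shell and the picture viewer there is one more tool, called after "Call:" by a JSON object that holds its "api" and its "payload". drive_tool: Moves the arm, as the interface text tells. Its arguments: {"type":"object","properties":{"increments":{"type":"array","items":{"type":"array","items":{"type":"number","minimum":-1,"maximum":1}}},"grip":{"type":"number"}},"required":["increments"]}

```bash
mkdir -p pics
python3 - <<'E'
from plant import *
import cv2,numpy as np
print(observe())
for n in ("top","scene"):
    c=camera(n); cv2.imwrite(f"pics/{n}0.png",c["img"][:,:,::-1]); print(n,c["intrinsics"],c["cam_to_world"])
    np.savez(f"{n}0.npz",**c)
w=camera("wrist");print(w["T_tool_cam"],w["intrinsics"])
E
```

```text
{'clock': 0.0, 'qpos': array([-1.37408756e+00,  2.21223436e-01,  1.52761069e+00, -4.04087785e-05,
        1.39473569e+00, -1.26121157e-01]), 'dq': array([ 0.00068426,  0.0004203 ,  0.00028614, -0.00016256,  0.00068565,
        0.00040999]), 'joint_torque': array([-1.13646307e-03, -4.96904218e+01, -3.89391911e+01, -7.88936813e-05,
        1.12427663e-02, -5.96166956e-06]), 'position': array([ 0.19813169, -0.59211251,  0.23020115]), 'tcp_rot': array([3.03558342, 1.56881876, 1.78762414]), 'force': array([-0.38630259, -0.37027737,  0.08799423]), 'torque': array([0.00328185, 0.04433879, 0.01509026]), 'opening': 0.998284911161178}
top [[385.29412127   0.         319.6915084 ]
 [  0.         385.29412127 205.82567389]
 [  0.           0.           1.        ]] [[-0.00961031 -0.99798483  0.06272095  0.52421548]
 [-0.99978667  0.01073661  0.01764505 -0.01755012]
 [-0.0182829  -0.062538   -0.99787511  1.17064994]
 [ 0.          0.          0.          1.        ]]
scene [[481.24755913   0.         321.37704209]
 [  0.         481.24755913 198.06822663]
 [  0.           0.           1.        ]] [[ 0.87631343  0.35080268 -0.33017003  1.00433547]
 [ 0.4815356  -0.65788723  0.57905773 -0.7071909 ]
 [-0.01407965 -0.66642469 -0.74543939  1.01561398]
 [ 0.          0.          0.          1.        ]]
[[ 1.70145162e-03 -3.26744818e-01  9.45111067e-01 -1.42581312e-01]
 [-6.37516329e-04 -9.45112597e-01 -3.26744199e-01  8.49653717e-02]
 [ 9.99998349e-01 -4.65842920e-05 -1.81636851e-03 -5.27589663e-04]
 [ 0.00000000e+00  0.00000000e+00  0.00000000e+00  1.00000000e+00]] [[332.16680317   0.         318.96253014]
 [  0.         332.16680317 199.54079172]
 [  0.           0.           1.        ]]
```

View pics/top0.png

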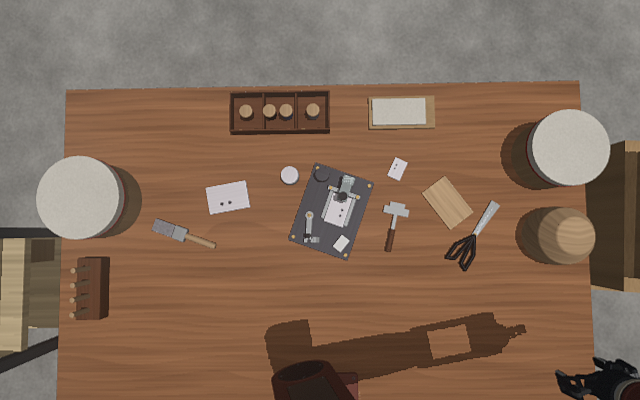

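View pics/scene0.png

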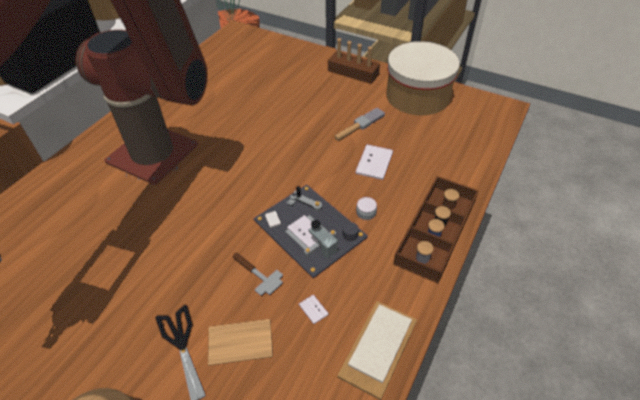

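Top view: bed corners are at about (317,163), (373,183), (347,260) and (290,238), the clip pivot at about (309,215), and the punch at about (341,196). Next I fit the bed and enlarge.

```bash
cat > h.py <<'E'
import numpy as np,cv2
def ray(K,T,p,z):
    d=T[:3,:3]@np.linalg.solve(K,[p[0],p[1],1.]); o=T[:3,3]
    return o+d*(z-o[2])/d[2]
def proj(K,T,X):
    c=T[:3,:3].T@(np.asarray(X)-T[:3,3]); c=K@c; return c[:2]/c[2]
E
python3 - <<'E'
from h import *
d=np.load("top0.npz");im=d["img"];K=d["intrinsics"];T=d["cam_to_world"]
hsv=cv2.cvtColor(im,cv2.COLOR_RGB2HSV)
m=((hsv[...,1]<90)&(hsv[...,2]<120)).astype(np.uint8);r=np.zeros_like(m);r[150:275,275:385]=1;m*=r
m=cv2.morphologyEx(m,cv2.MORPH_CLOSE,np.ones((9,9)))
m=cv2.morphologyEx(m,cv2.MORPH_OPEN,np.ones((9,9)))
c=max(cv2.findContours(m,0,2)[0],key=cv2.contourArea)
W=np.array([ray(K,T,p[0],.012)[:2] for p in c]).astype(np.float32)
R=cv2.minAreaRect(W*1000);b=cv2.boxPoints(R)/1000;print(R,b)
# long axis
e=[b[1]-b[0],b[2]-b[1]];e=max(e,key=np.linalg.norm);e=e*np.sign(e[0]);yaw=np.arctan2(e[1],e[0])
C=np.array(R[0])/1000;x=np.array([np.cos(yaw),np.sin(yaw)]);y=np.array([-x[1],x[0]])
o=C+.015*x-.018*y;print("yaw",yaw,"origin",o)
for n,a in dict(pivot=(-.049,.075,.034),punch=(.033,0,.084),arm=(.02,0,.062)).items():
    P=np.r_[o+a[0]*x+a[1]*y,a[2]];print(n,P,proj(K,T,P))
s=im[150:275,275:385,::-1];s=cv2.resize(s,None,fx=4.7,fy=4.7,interpolation=cv2.INTER_CUBIC);cv2.imwrite("pics/crop.png",s)
E
```

```text
((582.7850341796875, -27.744598388671875), (194.6458282470703, 249.8479766845703), 70.4191665649414) [[ 0.43246898 -0.07757272]
 [ 0.66786814 -0.16130587]
 [ 0.73310107  0.02208352]
 [ 0.4977019   0.10581668]]
yaw -0.34175003 origin [ 0.59088512 -0.0497307 ]
pivot [0.56985405 0.03735371 0.034     ] [307.99473105 214.67091025]
punch [ 0.62197672 -0.0607902   0.084     ] [341.66918386 195.19311613]
arm [ 0.60972851 -0.05643342  0.062     ] [339.91824684 200.12919608]
```

View pics/crop.png

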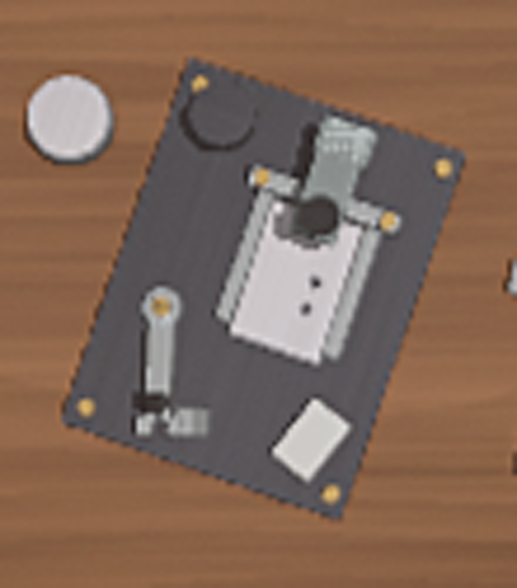

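The enlarged crop shows the pivot at (161,304), the black knob at about (150,400), the toe to the right of the knob, and the punch cap at (318,215). That agrees with the bed fit.

```bash
cat >> h.py <<'E'
from scipy.spatial.transform import Rotation as Ro
YAW=-0.342; O=np.array([.5909,-.0497]); ex=np.array([np.cos(YAW),np.sin(YAW)]); ey=np.array([-ex[1],ex[0]])
def jw(x,y): return O+x*ex+y*ey
PIV=jw(-.049,.075)
def knob(th,r=.06): a=YAW-np.pi/2+th; return PIV+r*np.array([np.cos(a),np.sin(a)])
def Rt(psi): # tool x down, tool z horizontal at yaw psi
    z=np.array([np.cos(psi),np.sin(psi),0]);x=np.array([0,0,-1.]);return np.c_[x,np.cross(z,x),z]
def rel(s,p,psi):
    R0=Ro.from_euler('xyz',s["tcp_rot"]).as_matrix();
    d=R0.T@(np.asarray(p)-s["position"])/.6; w=Ro.from_matrix(R0.T@Rt(psi)).as_rotvec()/(2*np.pi)
    return np.round(np.r_[d,w],4)
E
python3 - <<'E'
from h import *
from plant import *
d=np.load("top0.npz");K=d["intrinsics"];T=d["cam_to_world"]
f=lambda p,z:ray(K,T,(275+p[0]/4.7,150+p[1]/4.7),z)
k=f((150,397),.064)[:2];pv=f((161,304),.034)[:2];v=k-pv
print(k,pv,PIV,np.linalg.norm(v),np.linalg.norm(k-PIV))
for v in(k-pv,k-PIV): print("th",(np.arctan2(v[1],v[0])-(YAW-np.pi/2)+np.pi)%(2*np.pi)-np.pi)
t=f((208,420),.028)[:2]-PIV;print("toe r",np.linalg.norm(t),np.arctan2(t[1],t[0])-np.arctan2(.032,.072)-(YAW-np.pi/2))
for n,p in(("f1",(262,176)),("f2",(389,221))):
    q=f(p,.028)[:2]-O;print(n,q@ex,q@ey)
q=[f(p,.018)[:2]-O for p in((230,333),(320,363))];print("plate near",[(a@ex,a@ey) for a in q])
s=observe();R0=Ro.from_euler('xyz',s["tcp_rot"]).as_matrix();print(R0,"zyaw",np.arctan2(R0[1,2],R0[0,2]))
E
```

```text
[0.51190035 0.03944018] [0.56978616 0.0336282 ] [0.56989069 0.03738966] 0.058176846136484286 0.05802657992640752
th -1.3288652041431739
th -1.2641412289549478
toe r 0.08005008853209461 -1.2290813990970268
f1 0.04985273114082496 0.03780156102725847
f2 0.048846389315621894 -0.04738536527569543
plate near [(np.float64(-0.050609742046110864), np.float64(0.024730353330669898)), (np.float64(-0.0499885691581617), np.float64(-0.03549378101756943))]
[[-3.26815040e-04  9.48356325e-01  3.17206832e-01]
 [ 1.42734633e-03  3.17206968e-01 -9.48355261e-01]
 [-9.99998928e-01  1.42827244e-04 -1.45730093e-03]] zyaw -1.2480132130720993
```

```bash
sed -i 's/^def jw/O=O-.004*ey\ndef jw/' h.py
python3 - <<'E'
from h import *
from plant import *
k=knob(-1.3);print(k,PIV,knob(0),jw(.033,0)); print(rel(observe(),[*k,.15],YAW-1.3))
E
```

```text
[0.50870124 0.03788993] [0.5685492  0.03362132] [ 0.54842689 -0.02290383] [ 0.62064734 -0.06453562]
[ 1.354e-01  8.240e-01 -8.317e-01  6.270e-02 -2.000e-04  0.000e+00]
```

Call:
{"api": "drive_tool", "payload": {"increments": [[0.135,0.824,-0.832,0.0627,0,0],[0.135,0.824,-0.832,0.0627,0,0],[0.135,0.824,-0.832,0.0627,0,0],[0.135,0.824,-0.832,0.0627,0,0],[0.135,0.824,-0.832,0.0627,0,0],[0.135,0.824,-0.832,0.0627,0,0],[0.135,0.824,-0.832,0.0627,0,0],[0.135,0.824,-0.832,0.0627,0,0]], "grip": -0.3}}

```text
clock: 0.82
position: [0.3449, -0.2937, 0.1927]
tcp_rot: [2.219, 1.571, 0.577]
force: [0.5, -0.5, 0.1]
opening: 0.352
```

```bash
cat > go.py <<'E'
import sys
from h import *
from plant import *
s=observe();R=Ro.from_euler('xyz',s["tcp_rot"]).as_matrix()
print("t",round(s["clock"],2),s["position"].round(4),"psi",round(float(np.arctan2(R[1,2],R[0,2])),3),"Ftool",(R.T@s["force"]).round(2),"op",round(s["opening"],3))
x,y,z,p=[eval(a) for a in sys.argv[1:5]];print(rel(s,[x,y,z],p))
E
python3 go.py "knob(-1.3)[0]" "knob(-1.3)[1]" .15 "YAW-1.3"
```

```text
t 0.82 [ 0.3449 -0.2937  0.1927] psi -1.642 Ftool [-0.12  0.57  0.5 ] op 0.352
[ 7.130e-02  2.328e-01 -5.708e-01 -1.000e-04 -0.000e+00 -0.000e+00]
```

Call:
{"api": "drive_tool", "payload": {"increments": [[0.07,0.233,-0.571,0,0,0],[0.07,0.233,-0.571,0,0,0],[0.07,0.233,-0.571,0,0,0],[0.07,0.233,-0.571,0,0,0],[0.07,0.233,-0.571,0,0,0],[0.07,0.233,-0.571,0,0,0],[0.07,0.233,-0.571,0,0,0],[0.07,0.233,-0.571,0,0,0]]}}

```text
clock: 1.48
position: [0.4916, 0.0035, 0.1553]
tcp_rot: [1.127, 1.57, -0.515]
force: [1.5, -1.0, 0.6]
opening: 0.353
```

Call:
{"api": "drive_tool", "payload": {"increments": [[0,0,0,0,0,0],[0,0,0,0,0,0],[0,0,0,0,0,0],[0,0,0,0,0,0],[0,0,0,0,0,0],[0,0,0,0,0,0],[0,0,0,0,0,0],[0,0,0,0,0,0]]}}

```text
clock: 2.15
position: [0.4912, 0.0005, 0.1557]
tcp_rot: [1.446, 1.57, -0.197]
force: [0.4, -0.4, 0.3]
opening: 0.346
```

```bash
python3 go.py "knob(-1.3)[0]" "knob(-1.3)[1]" .042 "YAW-1.3"
python3 - <<'E'
from h import *
from plant import *
s=observe();w=camera("wrist");cv2.imwrite("pics/w1.png",w["img"][:,:,::-1])
R=Ro.from_euler('xyz',s["tcp_rot"]).as_matrix();H=np.eye(4);H[:3,:3]=R;H[:3,3]=s["position"];T=H@w["T_tool_cam"];K=w["intrinsics"]
np.savez("w1.npz",T=T,K=K)
print("knob",proj(K,T,[*knob(-1.3),.064]),"piv",proj(K,T,[*PIV,.034]),"punch",proj(K,T,[*jw(.033,0),.084]),"tcp",proj(K,T,s["position"]))
E
```

```text
t 2.15 [0.4912 0.0005 0.1557] psi -1.643 Ftool [-0.28  0.46  0.37] op 0.346
[ 1.896e-01  2.450e-02 -6.420e-02 -2.000e-04  0.000e+00 -1.000e-04]
knob [268.16710852 185.18685089] piv [269.81679377  98.39844501] punch [419.74904884  -8.1949678 ] tcp [321.03648832 267.76658579]
```

View pics/w1.png

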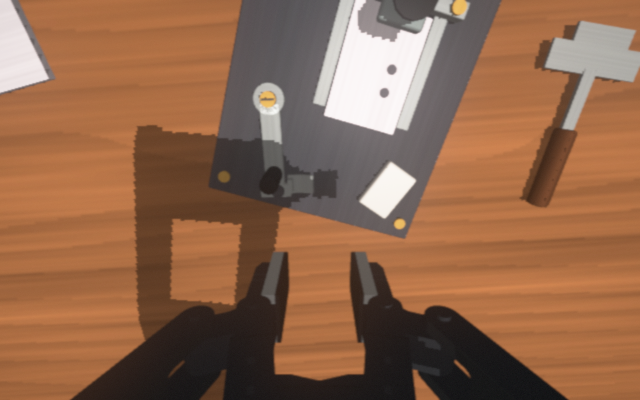

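The wrist view shows the pivot at (268,99), against a predicted (270,98), and the knob at about (271,181), against (268,185). The pose model holds, so I cage the knob.

Call:
{"api": "drive_tool", "payload": {"increments": [[0,0.0245,-0.064,0,0,0],[0,0.0245,-0.064,0,0,0],[0.05,0.0245,-0.064,0,0,0],[0.09,0.0245,-0.064,0,0,0],[0.13,0.0245,-0.064,0,0,0],[0.165,0.0245,-0.064,0,0,0],[0.19,0.0245,-0.064,0,0,0],[0.19,0.0245,-0.064,0,0,0]]}}

```text
clock: 2.87
position: [0.5055, 0.0387, 0.038]
tcp_rot: [-1.582, 1.564, 3.059]
force: [-1.6, -0.1, -0.3]
opening: 0.351
```

```bash
python3 go.py "knob(-1.3)[0]" "knob(-1.3)[1]" .042 "YAW-1.3"
cat > arc.py <<'E'
# rows along the arc: arc.py th0(cmd now) th1 off0 off1 n ; off = tangential offset of grasp centre ahead of nominal knob
import sys
from h import *
from plant import *
s=observe();R0=Ro.from_euler('xyz',s["tcp_rot"]).as_matrix()
th1,off=float(sys.argv[1]),float(sys.argv[2]);z=float(sys.argv[3]) if len(sys.argv)>3 else s["position"][2]
th0=np.arctan2(R0[1,2],R0[0,2])-YAW
print("t",round(s["clock"],2),s["position"].round(4),"th",th0.round(3),"Ftool",(R0.T@s["force"]).round(2),"op",round(s["opening"],3))
k=knob(th0);ta=np.array([np.cos(YAW+th0),np.sin(YAW+th0)]);d=s["position"][:2]-k
print("tang off mm",(d@ta*1e3).round(2),"radial",(d@np.array([ta[1],-ta[0]])*1e3).round(2))
for i in range(1,9):
    th=th0+(th1-th0)*i/8;ta=np.array([np.cos(YAW+th),np.sin(YAW+th)])
    print(rel(s,[*(knob(th)+off*ta),z],YAW+th).round(4).tolist(),end=",")
E
python3 arc.py -0.85 0
```

```text
t 2.87 [0.5055 0.0387 0.038 ] psi -1.642 Ftool [ 0.28 -1.63  0.22] op 0.351
[-0.0067  0.0054  0.0009  0.     -0.      0.0011]
t 2.87 [0.5055 0.0387 0.038 ] th -1.3 Ftool [ 0.28 -1.63  0.22] op 0.351
tang off mm -0.55 radial 3.24
[-0.0, 0.0056, 0.0065, -0.009, -0.0, 0.0011],[-0.0, 0.006, 0.0121, -0.0179, -0.0001, 0.0011],[-0.0, 0.0068, 0.0177, -0.0269, -0.0001, 0.0011],[-0.0001, 0.0079, 0.0232, -0.0358, -0.0001, 0.0011],[-0.0001, 0.0093, 0.0287, -0.0448, -0.0002, 0.001],[-0.0001, 0.011, 0.034, -0.0537, -0.0002, 0.001],[-0.0001, 0.013, 0.0393, -0.0627, -0.0002, 0.001],[-0.0001, 0.0153, 0.0444, -0.0716, -0.0002, 0.001],
```

Call:
{"api": "drive_tool", "payload": {"increments": [[-0.003,0.0056,0.0065,-0.009,0,0.001],[-0.005,0.006,0.0121,-0.0179,0,0.001],[-0.005,0.0068,0.0177,-0.0269,0,0.001],[-0.005,0.0079,0.0232,-0.0358,0,0.001],[-0.005,0.0093,0.0287,-0.0448,0,0.001],[-0.005,0.011,0.034,-0.0537,0,0.001],[-0.005,0.013,0.0393,-0.0627,0,0.001],[-0.005,0.0153,0.0444,-0.0716,0,0.001]]}}

```text
clock: 3.53
position: [0.5168, 0.0112, 0.046]
tcp_rot: [1.334, 1.563, 0.144]
force: [0.8, 0.7, 0.3]
opening: 0.35
```

```bash
python3 arc.py -0.42 0 .042
```

```text
t 3.53 [0.5168 0.0112 0.046 ] th -0.847 Ftool [-0.25  1.   -0.37] op 0.35
tang off mm 1.53 radial -3.64
[0.0066, -0.006, 0.0028, -0.0085, 0.0003, -0.0012],[0.0066, -0.0055, 0.0081, -0.017, 0.0004, -0.0012],[0.0066, -0.0048, 0.0134, -0.0255, 0.0004, -0.0012],[0.0066, -0.0038, 0.0186, -0.034, 0.0004, -0.0012],[0.0066, -0.0026, 0.0238, -0.0425, 0.0005, -0.0012],[0.0067, -0.001, 0.0289, -0.051, 0.0005, -0.0012],[0.0067, 0.0008, 0.034, -0.0595, 0.0005, -0.0012],[0.0067, 0.0029, 0.0389, -0.068, 0.0006, -0.0012],
```

Call:
{"api": "drive_tool", "payload": {"increments": [[0.003,-0.003,0.0035,-0.0085,0,0],[0.003,-0.003,0.0085,-0.017,0,0],[0.003,-0.0025,0.0134,-0.0255,0,0],[0.003,-0.0015,0.0186,-0.034,0,0],[0.003,0,0.0238,-0.0425,0,0],[0.003,0.001,0.0289,-0.051,0,0],[0.003,0.001,0.0289,-0.051,0,0],[0.003,0.001,0.0289,-0.051,0,0]]}}

```text
clock: 4.2
position: [0.5235, -0.0048, 0.0438]
tcp_rot: [0.97, 1.563, 0.096]
force: [0.5, -0.3, 0.4]
opening: 0.348
```

```bash
python3 arc.py -0.25 0 .042;python3 - <<'E'
from h import *
from plant import *
s=observe();w=camera("wrist");cv2.imwrite("pics/w2.png",w["img"][:,:,::-1])
R=Ro.from_euler('xyz',s["tcp_rot"]).as_matrix();H=np.eye(4);H[:3,:3]=R;H[:3,3]=s["position"];T=H@w["T_tool_cam"];K=w["intrinsics"]
print("knob",proj(K,T,[*knob(-.54),.064]),"piv",proj(K,T,[*PIV,.034]),"tcp",proj(K,T,s["position"]))
E
```

```text
t 4.2 [ 0.5235 -0.0048  0.0438] th -0.531 Ftool [-0.38  0.17  0.58] op 0.348
tang off mm 0.52 radial -0.84
[0.003, -0.0014, 0.0026, -0.0056, 0.0007, -0.001],[0.003, -0.0012, 0.0061, -0.0112, 0.0007, -0.001],[0.003, -0.0009, 0.0097, -0.0168, 0.0007, -0.001],[0.003, -0.0004, 0.0131, -0.0224, 0.0008, -0.0009],[0.003, 0.0001, 0.0166, -0.028, 0.0008, -0.0009],[0.0031, 0.0008, 0.0201, -0.0336, 0.0008, -0.0009],[0.0031, 0.0016, 0.0235, -0.0392, 0.0008, -0.0009],[0.0031, 0.0025, 0.0269, -0.0448, 0.0008, -0.0009],knob [317.9278072  294.86558029] piv [318.85168858 144.73369917] tcp [320.05502093 268.93182783]
```

View pics/w2.png

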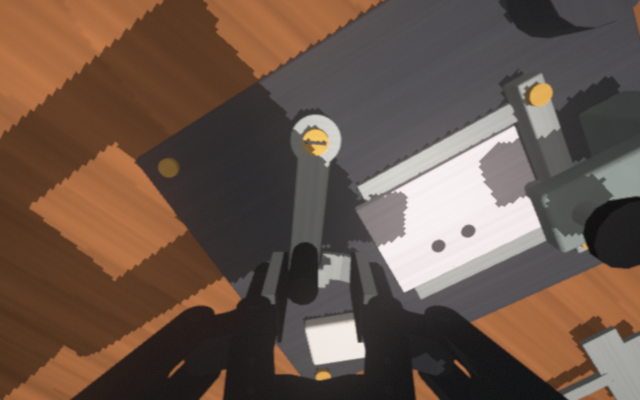

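The wrist view shows the knob (303,270) caged and resting on the rear finger, with the clip at about -0.66. I keep swinging with an offset of about 8 mm.

```bash
python3 arc.py -0.30 .008 .042
```

```text
t 4.25 [ 0.5234 -0.0047  0.0436] th -0.531 Ftool [0.81 0.03 0.06] op 0.349
tang off mm 0.33 radial -0.76
[0.0027, -0.0009, 0.0157, -0.0046, 0.0007, -0.001],[0.0027, -0.0003, 0.0185, -0.0092, 0.0007, -0.0009],[0.0027, 0.0002, 0.0214, -0.0138, 0.0007, -0.0009],[0.0027, 0.0009, 0.0242, -0.0184, 0.0007, -0.0009],[0.0028, 0.0017, 0.027, -0.023, 0.0007, -0.0009],[0.0028, 0.0025, 0.0298, -0.0276, 0.0007, -0.0009],[0.0028, 0.0034, 0.0326, -0.0322, 0.0007, -0.0009],[0.0028, 0.0044, 0.0354, -0.0368, 0.0008, -0.0009],
```

Call:
{"api": "drive_tool", "payload": {"increments": [[0.002,0,0.006,-0.005,0,0],[0.002,0,0.012,-0.01,0,0],[0.002,0.0005,0.018,-0.015,0,0],[0.002,0.001,0.023,-0.02,0,0],[0.002,0.002,0.027,-0.025,0,0],[0.002,0.0025,0.031,-0.03,0,0],[0.002,0.003,0.034,-0.034,0,0],[0.002,0.004,0.0354,-0.037,0,0]]}}

```text
clock: 4.92
position: [0.538, -0.0188, 0.0418]
tcp_rot: [0.963, 1.565, 0.324]
force: [-2.0, 2.5, 1.7]
opening: 0.352
```

```bash
python3 arc.py -0.20 .008 .042
```

```text
t 4.92 [ 0.538  -0.0188  0.0418] th -0.297 Ftool [-1.67  0.84 -3.06] op 0.352
tang off mm 6.75 radial 0.26
[-0.0003, 0.0006, 0.0033, -0.0019, 0.0005, -0.0007],[-0.0003, 0.0008, 0.0045, -0.0039, 0.0005, -0.0007],[-0.0003, 0.001, 0.0057, -0.0058, 0.0005, -0.0007],[-0.0003, 0.0012, 0.0069, -0.0077, 0.0005, -0.0007],[-0.0003, 0.0014, 0.0081, -0.0097, 0.0005, -0.0007],[-0.0003, 0.0017, 0.0093, -0.0116, 0.0005, -0.0007],[-0.0003, 0.0019, 0.0105, -0.0135, 0.0005, -0.0007],[-0.0003, 0.0022, 0.0117, -0.0154, 0.0005, -0.0007],
```

Call:
{"api": "drive_tool", "payload": {"increments": [[0,0.0005,0.002,-0.002,0,0],[0,0.001,0.004,-0.004,0,0],[0,0.001,0.0055,-0.006,0,0],[0,0.001,0.007,-0.008,0,0],[0,0.0015,0.0085,-0.01,0,0],[0,0.0015,0.01,-0.012,0,0],[0,0.002,0.011,-0.014,0,0],[0,0.002,0.0117,-0.0154,0,0]]}}

```text
clock: 5.58
position: [0.5449, -0.0225, 0.0417]
tcp_rot: [0.703, 1.564, 0.162]
force: [-2.5, 1.4, 1.2]
opening: 0.352
```

```bash
python3 arc.py -0.15 .008 .042
```

```text
t 5.58 [ 0.5449 -0.0225  0.0417] th -0.199 Ftool [-1.21 -0.09 -2.87] op 0.352
tang off mm 8.61 radial 0.27
[-0.0005, 0.0005, -0.0004, -0.001, 0.0008, -0.0007],[-0.0005, 0.0006, 0.0002, -0.002, 0.0008, -0.0007],[-0.0005, 0.0007, 0.0008, -0.0029, 0.0008, -0.0006],[-0.0005, 0.0008, 0.0015, -0.0039, 0.0008, -0.0006],[-0.0005, 0.0009, 0.0021, -0.0049, 0.0008, -0.0006],[-0.0005, 0.001, 0.0027, -0.0059, 0.0008, -0.0006],[-0.0005, 0.0011, 0.0033, -0.0069, 0.0008, -0.0006],[-0.0005, 0.0012, 0.0039, -0.0079, 0.0008, -0.0006],
```

Call:
{"api": "drive_tool", "payload": {"increments": [[0,0,0.0005,-0.001,0,0],[0,0,0.001,-0.002,0,0],[0,0.0005,0.0015,-0.003,0,0],[0,0.0005,0.002,-0.004,0,0],[0,0.001,0.0025,-0.005,0,0],[0,0.001,0.003,-0.006,0,0],[0,0.001,0.0035,-0.007,0,0],[0,0.001,0.004,-0.008,0,0]]}}

```text
clock: 6.25
position: [0.5471, -0.0232, 0.0417]
tcp_rot: [0.657, 1.565, 0.166]
force: [-1.3, 1.6, 1.5]
opening: 0.352
```

```bash
python3 arc.py -0.10 .008 .042
```

```text
t 6.25 [ 0.5471 -0.0232  0.0417] th -0.15 Ftool [-1.54  0.85 -1.91] op 0.352
tang off mm 7.94 radial 0.2
[-0.0005, 0.0004, 0.0007, -0.001, 0.0008, -0.0006],[-0.0005, 0.0005, 0.0013, -0.002, 0.0008, -0.0006],[-0.0005, 0.0006, 0.002, -0.003, 0.0008, -0.0006],[-0.0005, 0.0007, 0.0026, -0.0039, 0.0008, -0.0006],[-0.0005, 0.0008, 0.0032, -0.0049, 0.0008, -0.0006],[-0.0005, 0.0009, 0.0038, -0.0059, 0.0008, -0.0006],[-0.0005, 0.001, 0.0044, -0.0069, 0.0008, -0.0006],[-0.0005, 0.0011, 0.005, -0.0079, 0.0008, -0.0006],
```

Call:
{"api": "drive_tool", "payload": {"increments": [[0,0,0.0003,-0.001,0,0],[0,0,0.0006,-0.001,0,0],[0,0,0.0009,-0.002,0,0],[0,0,0.0012,-0.002,0,0],[0,0,0.0015,-0.003,0,0],[0,0,0.0018,-0.003,0,0],[0,0.0005,0.002,-0.003,0,0],[0,0.0005,0.002,-0.003,0,0]]}}

```text
clock: 6.92
position: [0.5482, -0.0237, 0.0417]
tcp_rot: [0.579, 1.565, 0.106]
force: [-0.8, 1.0, 1.5]
opening: 0.35
```

```bash
python3 arc.py -0.10 .008 .042|head -2
```

```text
t 6.92 [ 0.5482 -0.0237  0.0417] th -0.131 Ftool [-1.53  0.51 -1.19] op 0.35
tang off mm 7.99 radial 0.29
```

Call:
{"api": "drive_tool", "payload": {"increments": [[0,0,0.0003,-0.001,0,0],[0,0,0.0006,-0.001,0,0],[0,0,0.0009,-0.002,0,0],[0,0,0.0012,-0.002,0,0],[0,0,0.0015,-0.003,0,0],[0,0,0.0017,-0.003,0,0],[0,0,0.0017,-0.003,0,0],[0,0,0.0017,-0.003,0,0]]}}

```text
clock: 7.58
position: [0.5492, -0.024, 0.0417]
tcp_rot: [0.605, 1.565, 0.15]
force: [-2.0, 0.3, -0.4]
opening: 0.351
```

```bash
python3 arc.py -0.10 .008 .042|head -2
```

```text
t 7.58 [ 0.5492 -0.024   0.0417] th -0.112 Ftool [ 0.39 -0.62 -1.87] op 0.351
tang off mm 7.88 radial 0.27
```

Call:
{"api": "drive_tool", "payload": {"increments": [[0,0,0.0003,-0.001,0,0],[0,0,0.0006,-0.001,0,0],[0,0,0.0009,-0.002,0,0],[0,0,0.0012,-0.002,0,0],[0,0,0.0015,-0.003,0,0],[0,0,0.0017,-0.003,0,0],[0,0,0.0017,-0.003,0,0],[0,0,0.0017,-0.003,0,0]]}}

```text
clock: 8.25
position: [0.5502, -0.0243, 0.0417]
tcp_rot: [0.608, 1.564, 0.172]
force: [-0.8, 2.2, -0.6]
opening: 0.35
```

Call:
{"api": "drive_tool", "payload": {"increments": [[0,0,0.0003,-0.001,0,0],[0,0,0.0006,-0.001,0,0],[0,0,0.0009,-0.002,0,0],[0,0,0.0012,-0.002,0,0],[0,0,0.0015,-0.003,0,0],[0,0,0.0017,-0.003,0,0],[0,0,0.0017,-0.003,0,0],[0,0,0.0017,-0.003,0,0]]}}

```text
clock: 8.92
position: [0.5511, -0.0249, 0.0417]
tcp_rot: [0.561, 1.565, 0.144]
force: [-0.1, 2.1, -0.7]
opening: 0.353
```

Call:
{"api": "drive_tool", "payload": {"increments": [[0,0,0.0003,-0.001,0,0],[0,0,0.0006,-0.001,0,0],[0,0,0.0009,-0.002,0,0],[0,0,0.0012,-0.002,0,0],[0,0,0.0015,-0.003,0,0],[0,0,0.0017,-0.003,0,0],[0,0,0.0017,-0.003,0,0],[0,0,0.0017,-0.003,0,0]]}}

```text
clock: 9.58
position: [0.5519, -0.0253, 0.0417]
tcp_rot: [0.555, 1.565, 0.157]
force: [-1.6, 1.8, 0.1]
opening: 0.354
```

```bash
python3 arc.py -0.0 .008 .042;python3 - <<'E'
from h import *
from plant import *
s=observe();w=camera("wrist");cv2.imwrite("pics/w3.png",w["img"][:,:,::-1])
R=Ro.from_euler('xyz',s["tcp_rot"]).as_matrix();H=np.eye(4);H[:3,:3]=R;H[:3,3]=s["position"];T=H@w["T_tool_cam"];K=w["intrinsics"]
np.savez("w3.npz",T=T,K=K)
E
```

```text
t 9.58 [ 0.5519 -0.0253  0.0417] th -0.056 Ftool [-0.08  1.06 -2.21] op 0.354
tang off mm 7.51 radial 0.71
[-0.0004, 0.0013, 0.0015, -0.0011, 0.0008, -0.0005],[-0.0004, 0.0014, 0.0022, -0.0022, 0.0008, -0.0005],[-0.0004, 0.0015, 0.0029, -0.0033, 0.0008, -0.0005],[-0.0004, 0.0016, 0.0036, -0.0044, 0.0008, -0.0005],[-0.0004, 0.0017, 0.0043, -0.0056, 0.0008, -0.0005],[-0.0004, 0.0018, 0.005, -0.0067, 0.0008, -0.0005],[-0.0004, 0.002, 0.0057, -0.0078, 0.0008, -0.0005],[-0.0004, 0.0021, 0.0064, -0.0089, 0.0009, -0.0005],
```

View pics/w3.png

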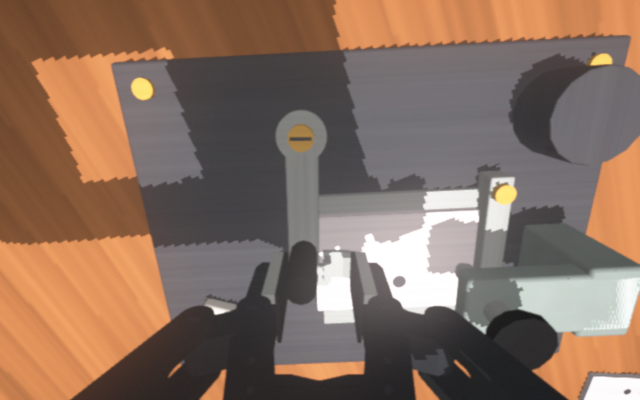

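The wrist view shows the leaf on the plate top, the knob on the rear finger, and the plate's far edge (about 478) close to the fence (482). I continue in small steps.

Call:
{"api": "drive_tool", "payload": {"increments": [[0,0,0.0003,-0.001,0,0],[0,0,0.0006,-0.001,0,0],[0,0,0.0009,-0.002,0,0],[0,0,0.0012,-0.002,0,0],[0,0.0005,0.0015,-0.003,0,0],[0,0.0005,0.0017,-0.003,0,0],[0,0.0005,0.0017,-0.003,0,0],[0,0.0005,0.0017,-0.003,0,0]]}}

```text
clock: 10.3
position: [0.5523, -0.0251, 0.0416]
tcp_rot: [0.679, 1.566, 0.3]
force: [-5.3, 3.5, 4.2]
opening: 0.35
```

Call:
{"api": "drive_tool", "payload": {"increments": [[0,0,0.0001,0,0,0],[0,0,0.0002,0,0,0],[0,0,0.0003,0,0,0],[0,0,0.0004,0,0,0],[0,0,0.0005,0,0,0],[0,0,0.0005,0,0,0],[0,0,0.0005,0,0,0],[0,0,0.0005,0,0,0]]}}

```text
clock: 10.97
position: [0.5523, -0.0251, 0.0416]
tcp_rot: [0.761, 1.567, 0.382]
force: [-6.0, 3.4, 4.2]
opening: 0.354
```

```bash
python3 arc.py -0.0 .008 .042|head -2
```

```text
t 10.97 [ 0.5523 -0.0251  0.0416] th -0.037 Ftool [-4.22  0.94 -6.86] op 0.354
tang off mm 6.63 radial 0.58
```

Call:
{"api": "drive_tool", "payload": {"increments": [[0,0,0.0001,0,0,0],[0,0,0.0003,0,0,0],[0,0,0.0005,0,0,0],[0,0,0.0007,0,0,0],[0,0,0.0008,0,0,0],[0,0,0.0008,0,0,0],[0,0,0.0008,0,0,0],[0,0,0.0008,0,0,0]]}}

```text
clock: 11.63
position: [0.5524, -0.0252, 0.0416]
tcp_rot: [0.92, 1.567, 0.541]
force: [-7.8, 3.9, 4.6]
opening: 0.35
```

```bash
python3 arc.py -0.0 .008 .042|head -2
```

```text
t 11.63 [ 0.5524 -0.0252  0.0416] th -0.037 Ftool [-4.65  0.71 -8.66] op 0.35
tang off mm 6.71 radial 0.6
```

Call:
{"api": "drive_tool", "payload": {"increments": [[0,0,0.0002,0,0,0],[0,0,0.0004,0,0,0],[0,0,0.0006,0,0,0],[0,0,0.0008,0,0,0],[0,0,0.001,0,0,0],[0,0,0.0012,0,0,0],[0,0,0.0012,0,0,0],[0,0,0.0012,0,0,0]]}}

```text
clock: 12.3
position: [0.5525, -0.0252, 0.0415]
tcp_rot: [1.289, 1.568, 0.911]
force: [-9.3, 4.2, 6.6]
opening: 0.347
```

```bash
python3 arc.py -0.0 .008 .042|head -2
```

```text
t 12.3 [ 0.5525 -0.0252  0.0415] th -0.037 Ftool [ -6.58   0.51 -10.16] op 0.347
tang off mm 6.8 radial 0.61
```

Call:
{"api": "drive_tool", "payload": {"increments": [[0,0,0.0002,0,0,0],[0,0,0.0004,0,0,0],[0,0,0.0006,0,0,0],[0,0,0.0008,0,0,0],[0,0,0.001,0,0,0],[0,0,0.001,0,0,0],[0,0,0.001,0,0,0],[0,0,0.001,0,0,0]]}}

```text
clock: 12.97
position: [0.5525, -0.0253, 0.0414]
tcp_rot: [1.744, 1.568, 1.366]
force: [-11.0, 5.0, 8.5]
opening: 0.35
```

```bash
python3 arc.py -0.0 .008 .042|head -2
```

```text
t 12.97 [ 0.5525 -0.0253  0.0414] th -0.036 Ftool [ -8.44   0.64 -12.08] op 0.35
tang off mm 6.87 radial 0.64
```

Call:
{"api": "drive_tool", "payload": {"increments": [[0,0,-0.001,0,0,0],[0,0,-0.002,0,0,0],[0,0,-0.004,0,0,0],[0,0,-0.006,0,0,0],[0,0,-0.008,0,0,0],[0,0,-0.01,0,0,0],[0,0,-0.012,0,0,0],[0,0,-0.012,0,0,0]]}}

```text
clock: 13.63
position: [0.5485, -0.0237, 0.0419]
tcp_rot: [0.477, 1.564, 0.098]
force: [0.2, -0.3, -0.4]
opening: 0.35
```

```bash
python3 arc.py -0.0 .008 .042|head -2; python3 go.py "jw(.033,0)[0]" "jw(.033,0)[1]" .15 YAW
```

```text
t 13.63 [ 0.5485 -0.0237  0.0419] th -0.037 Ftool [ 0.43 -0.17  0.27] op 0.35
tang off mm 2.52 radial 0.65
t 13.63 [ 0.5485 -0.0237  0.0419] psi -0.379 Ftool [ 0.43 -0.17  0.27] op 0.35
[-0.1795 -0.0182  0.1381 -0.0059  0.001  -0.0005]
```

Call:
{"api": "drive_tool", "payload": {"increments": [[-0.05,0,0,0,0,0],[-0.1,0,0,0,0,0],[-0.15,0,0,0,0,0],[-0.18,0,0,0,0,0],[-0.18,-0.009,0.069,-0.003,0,0],[-0.18,-0.018,0.138,-0.006,0.001,0],[-0.18,-0.018,0.138,-0.006,0.001,0],[-0.18,-0.018,0.138,-0.006,0.001,0]]}}

```text
clock: 14.3
position: [0.6214, -0.0655, 0.1487]
tcp_rot: [2.278, 1.567, 1.935]
force: [-0.4, 0.6, -0.0]
opening: 0.351
```

Call:
{"api": "drive_tool", "payload": {"increments": [[0,0,0,0,0,0],[0,0,0,0,0,0],[0,0,0,0,0,0],[0,0,0,0,0,0],[0,0,0,0,0,0],[0,0,0,0,0,0],[0,0,0,0,0,0],[0,0,0,0,0,0]], "grip": -1}}

```text
clock: 14.97
position: [0.6205, -0.0642, 0.1504]
tcp_rot: [1.715, 1.568, 1.374]
force: [0.4, -0.2, 0.6]
opening: -0.001
```

```bash
python3 go.py "jw(.033,0)[0]" "jw(.033,0)[1]" .095 YAW;python3 - <<'E'
from h import *
from plant import *
s=observe();w=camera("wrist");cv2.imwrite("pics/w4.png",w["img"][:,:,::-1])
R=Ro.from_euler('xyz',s["tcp_rot"]).as_matrix();H=np.eye(4);H[:3,:3]=R;H[:3,3]=s["position"];T=H@w["T_tool_cam"];K=w["intrinsics"]
np.savez("w4.npz",T=T,K=K)
print("punch",proj(K,T,[*jw(.033,0),.084]),"tcp",proj(K,T,s["position"]),"piv",proj(K,T,[*PIV,.034]))
E
```

```text
t 14.97 [ 0.6205 -0.0642  0.1504] psi -0.341 Ftool [-0.64 -0.11  0.42] op -0.001
[ 0.0923 -0.0008  0.0004  0.0001 -0.0001 -0.0005]
punch [319.47452201 218.65822667] tcp [319.00073172 269.21460604] piv [210.01879714 100.43071532]
```

View pics/w4.png

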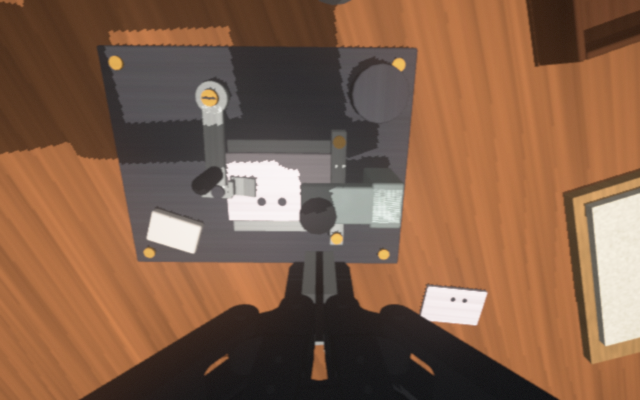

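The view shows the cap at (318,215), against a predicted (319,219), so the tool is over it within about 2 mm. The clip is on the plate and the plate is at the fence (about 331). Now the press.

Call:
{"api": "drive_tool", "payload": {"increments": [[0.03,0.001,0,0,0,0],[0.06,0.001,0,0,0,0],[0.085,0.001,0,0,0,0],[0.095,0.001,0,0,0,0],[0.1,0.001,0,0,0,0],[0.103,0.001,0,0,0,0],[0.104,0.001,0,0,0,0],[0.104,0.001,0,0,0,0]]}}

```text
clock: 15.68
position: [0.6215, -0.0636, 0.0887]
tcp_rot: [1.351, 1.567, 1.009]
force: [-0.5, 0.3, -0.0]
opening: -0.002
```

Call:
{"api": "drive_tool", "payload": {"increments": [[0.001,0,0,0,0,0],[0.003,0,0,0,0,0],[0.005,0,0,0,0,0],[0.007,0,0,0,0,0],[0.009,0,0,0,0,0],[0.011,0,0,0,0,0],[0.011,0,0,0,0,0],[0.011,0,0,0,0,0]]}}

```text
clock: 16.35
position: [0.621, -0.0635, 0.0814]
tcp_rot: [1.664, 1.568, 1.323]
force: [0.1, -0.2, 2.7]
opening: -0.002
```

Call:
{"api": "drive_tool", "payload": {"increments": [[0.001,0,0,0,0,0],[0.003,0,0,0,0,0],[0.005,0,0,0,0,0],[0.007,0,0,0,0,0],[0.0075,0,0,0,0,0],[0.0075,0,0,0,0,0],[0.0075,0,0,0,0,0],[0.0075,0,0,0,0,0]]}}

```text
clock: 17.02
position: [0.621, -0.0636, 0.0768]
tcp_rot: [1.671, 1.568, 1.33]
force: [1.2, -0.8, 4.5]
opening: 0.001
```

Call:
{"api": "drive_tool", "payload": {"increments": [[0.0005,0,0,0,0,0],[0.001,0,0,0,0,0],[0.0015,0,0,0,0,0],[0.0017,0,0,0,0,0],[0.0017,0,0,0,0,0],[0.0017,0,0,0,0,0],[0.0017,0,0,0,0,0],[0.0017,0,0,0,0,0]]}}

```text
clock: 17.68
position: [0.621, -0.0635, 0.076]
tcp_rot: [1.662, 1.568, 1.321]
force: [0.0, -0.2, 6.2]
opening: 0.002
```

Near contact; another 1 mm in small steps.

Call:
{"api": "drive_tool", "payload": {"increments": [[0.0003,0,0,0,0,0],[0.0006,0,0,0,0,0],[0.0009,0,0,0,0,0],[0.001,0,0,0,0,0],[0.001,0,0,0,0,0],[0.001,0,0,0,0,0],[0.001,0,0,0,0,0],[0.001,0,0,0,0,0]]}}

```text
clock: 18.35
position: [0.621, -0.0636, 0.076]
tcp_rot: [1.63, 1.568, 1.288]
force: [-1.7, 0.5, 10.0]
opening: -0.004
```

Call:
{"api": "drive_tool", "payload": {"increments": [[0.0003,0,0,0,0,0],[0.0005,0,0,0,0,0],[0.0005,0,0,0,0,0],[0.0005,0,0,0,0,0],[0.0005,0,0,0,0,0],[0.0005,0,0,0,0,0],[0.0005,0,0,0,0,0],[0.0005,0,0,0,0,0]]}}

```text
clock: 19.02
position: [0.6211, -0.0635, 0.0759]
tcp_rot: [1.6, 1.568, 1.259]
force: [-2.2, -0.8, 10.2]
opening: 0.004
```

Call:
{"api": "drive_tool", "payload": {"increments": [[-0.002,0,0,0,0,0],[-0.006,0,0,0,0,0],[-0.012,0,0,0,0,0],[-0.02,0,0,0,0,0],[-0.04,0,0,0,0,0],[-0.07,0,0,0,0,0],[-0.1,0,0,0,0,0],[-0.12,0,0,0,0,0]]}}

```text
clock: 19.68
position: [0.6209, -0.0637, 0.1486]
tcp_rot: [1.647, 1.568, 1.306]
force: [-0.3, 0.3, 0.4]
opening: 0.002
```

```bash
python3 go.py "knob(-.037)[0]" "knob(-.037)[1]" .15 "YAW-.037"
python3 - <<'E'
from h import *
from plant import *
s=observe();w=camera("wrist")
R=Ro.from_euler('xyz',s["tcp_rot"]).as_matrix();H=np.eye(4);H[:3,:3]=R;H[:3,3]=s["position"];T=H@w["T_tool_cam"];K=w["intrinsics"]
print("knob",proj(K,T,[*knob(-.037),.064]),"piv",proj(K,T,[*PIV,.034]))
im=w["img"][70:300,120:420,::-1];cv2.imwrite("pics/w5.png",cv2.resize(im,None,fx=2.5,fy=2.5,interpolation=cv2.INTER_CUBIC))
E
```

```text
t 19.68 [ 0.6209 -0.0637  0.1486] psi -0.341 Ftool [-0.42  0.16 -0.42] op 0.002
[-0.0022  0.0237 -0.1402  0.006  -0.     -0.0005]
knob [201.76886479 190.28880366] piv [209.10580308 101.37389918]
```

View pics/w5.png

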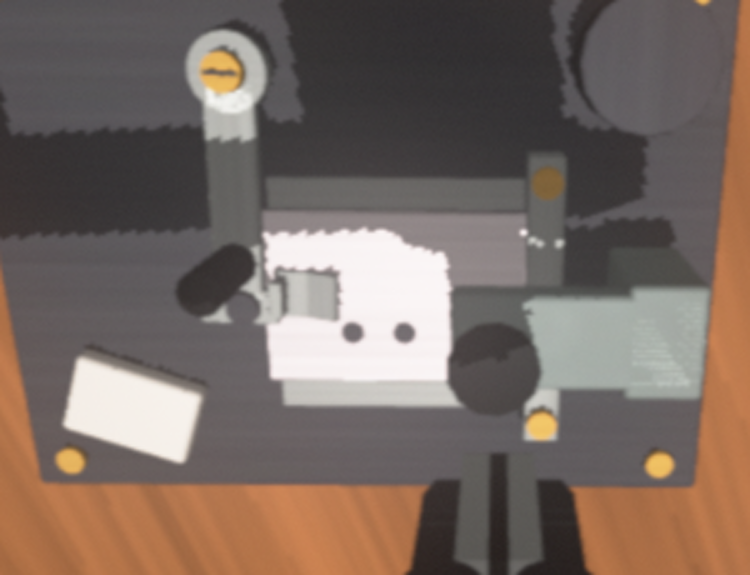

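No gap is visible between plate and fence (crop x about 525), the punch is up, and the knob is at about (199,187) as predicted. I cage it again.

Call:
{"api": "drive_tool", "payload": {"increments": [[-0.002,0.008,-0.05,0.003,0,0],[-0.002,0.016,-0.1,0.006,0,0],[-0.002,0.024,-0.142,0.006,0,0],[-0.002,0.024,-0.142,0.006,0,0],[-0.002,0.024,-0.142,0.006,0,0],[-0.002,0.024,-0.142,0.006,0,0],[-0.002,0.024,-0.142,0.006,0,0],[-0.002,0.024,-0.142,0.006,0,0]], "grip": -0.3}}

```text
clock: 20.4
position: [0.5461, -0.0222, 0.1481]
tcp_rot: [1.7, 1.568, 1.321]
force: [-0.7, -1.1, 0.3]
opening: 0.35
```

```bash
python3 arc.py -0.037 -0.001 .042
```

```text
t 20.4 [ 0.5461 -0.0222  0.1481] th -0.038 Ftool [-0.29 -1.25 -0.28] op 0.35
tang off mm -0.14 radial 0.12
[0.1769, -0.0003, -0.0014, -0.0, -0.0001, -0.0005],[0.1769, -0.0003, -0.0013, -0.0, -0.0001, -0.0005],[0.1769, -0.0003, -0.0013, -0.0, -0.0001, -0.0005],[0.1769, -0.0003, -0.0013, -0.0, -0.0001, -0.0005],[0.1769, -0.0003, -0.0013, -0.0001, -0.0001, -0.0005],[0.1769, -0.0003, -0.0013, -0.0001, -0.0001, -0.0005],[0.1769, -0.0003, -0.0013, -0.0001, -0.0001, -0.0005],[0.1769, -0.0003, -0.0013, -0.0001, -0.0001, -0.0005],
```

Call:
{"api": "drive_tool", "payload": {"increments": [[0.02,0,-0.002,0,0,0],[0.05,0,-0.002,0,0,0],[0.09,0,-0.002,0,0,0],[0.13,0,-0.002,0,0,0],[0.16,0,-0.002,0,0,0],[0.175,0,-0.002,0,0,0],[0.176,0,-0.002,0,0,0],[0.176,0,-0.002,0,0,0]]}}

```text
clock: 21.07
position: [0.544, -0.0209, 0.0418]
tcp_rot: [2.228, 1.567, 1.849]
force: [0.1, -0.0, 0.7]
opening: 0.35
```

```bash
python3 arc.py -0.30 -.008 .042
```

```text
t 21.07 [ 0.544  -0.0209  0.0418] th -0.037 Ftool [-0.74  0.01  0.05] op 0.35
tang off mm -2.64 radial -0.23
[-0.0003, 0.0001, -0.0122, 0.0052, -0.0004, -0.0004],[-0.0003, 0.0007, -0.0155, 0.0105, -0.0004, -0.0004],[-0.0003, 0.0014, -0.0187, 0.0157, -0.0004, -0.0004],[-0.0003, 0.0022, -0.0219, 0.0209, -0.0004, -0.0004],[-0.0002, 0.0031, -0.0251, 0.0261, -0.0004, -0.0004],[-0.0002, 0.0042, -0.0282, 0.0314, -0.0004, -0.0004],[-0.0002, 0.0053, -0.0314, 0.0366, -0.0004, -0.0004],[-0.0002, 0.0065, -0.0344, 0.0418, -0.0004, -0.0004],
```

Call:
{"api": "drive_tool", "payload": {"increments": [[0,0,-0.004,0.005,0,0],[0,0.0005,-0.008,0.01,0,0],[0,0.001,-0.013,0.015,0,0],[0,0.002,-0.018,0.02,0,0],[0,0.003,-0.023,0.026,0,0],[0,0.004,-0.027,0.031,0,0],[0,0.005,-0.031,0.036,0,0],[0,0.0065,-0.0344,0.042,0,0]]}}

```text
clock: 21.73
position: [0.5284, -0.0105, 0.0445]
tcp_rot: [0.947, 1.566, 0.303]
force: [1.0, -3.3, -0.5]
opening: 0.352
```

```bash
python3 arc.py -0.70 -.008 .042
```

```text
t 21.73 [ 0.5284 -0.0105  0.0445] th -0.302 Ftool [ 0.55 -2.07  2.82] op 0.352
tang off mm -5.58 radial -0.58
[0.0041, -0.0002, -0.009, 0.0079, 0.0004, -0.0006],[0.0041, 0.0008, -0.0139, 0.0158, 0.0004, -0.0006],[0.0041, 0.0021, -0.0188, 0.0237, 0.0004, -0.0007],[0.0041, 0.0036, -0.0235, 0.0316, 0.0004, -0.0007],[0.0041, 0.0054, -0.0282, 0.0395, 0.0004, -0.0007],[0.0041, 0.0073, -0.0328, 0.0474, 0.0004, -0.0007],[0.0041, 0.0095, -0.0373, 0.0554, 0.0003, -0.0007],[0.0041, 0.012, -0.0417, 0.0633, 0.0003, -0.0007],
```

Call:
{"api": "drive_tool", "payload": {"increments": [[0.001,0,-0.005,0.008,0,0],[0.001,0.001,-0.011,0.016,0,0],[0.001,0.002,-0.017,0.024,0,0],[0.001,0.0036,-0.0225,0.032,0,0],[0.001,0.0055,-0.028,0.04,0,0],[0.001,0.0075,-0.0328,0.0475,0,0],[0.001,0.0095,-0.0373,0.0555,0,0],[0.001,0.012,-0.0417,0.063,0,0]]}}

```text
clock: 22.4
position: [0.5126, 0.0107, 0.044]
tcp_rot: [1.511, 1.566, 0.47]
force: [0.4, -0.5, 1.2]
opening: 0.351
```

```bash
python3 arc.py -1.05 -.008 .042
```

```text
t 22.4 [0.5126 0.0107 0.044 ] th -0.699 Ftool [-1.23  0.06  0.64] op 0.351
tang off mm -8.51 radial -0.14
[0.0034, 0.0004, -0.0035, 0.007, 0.0, -0.0008],[0.0034, 0.0013, -0.0078, 0.014, 0.0, -0.0008],[0.0034, 0.0024, -0.0121, 0.0209, -0.0, -0.0008],[0.0034, 0.0036, -0.0164, 0.0279, -0.0, -0.0008],[0.0034, 0.005, -0.0206, 0.0349, -0.0, -0.0008],[0.0034, 0.0067, -0.0247, 0.0419, -0.0001, -0.0008],[0.0034, 0.0084, -0.0287, 0.0488, -0.0001, -0.0008],[0.0034, 0.0104, -0.0327, 0.0558, -0.0001, -0.0008],
```

Call:
{"api": "drive_tool", "payload": {"increments": [[0.001,0.0005,-0.004,0.007,0,0],[0.001,0.0013,-0.008,0.014,0,0],[0.001,0.0024,-0.0121,0.021,0,0],[0.001,0.0036,-0.0164,0.028,0,0],[0.001,0.005,-0.0206,0.035,0,0],[0.001,0.0067,-0.0247,0.042,0,0],[0.001,0.0084,-0.0287,0.049,0,0],[0.001,0.0104,-0.0327,0.056,0,0]]}}

```text
clock: 23.07
position: [0.508, 0.031, 0.0434]
tcp_rot: [1.918, 1.566, 0.525]
force: [0.1, -1.7, 0.3]
opening: 0.35
```

Call:
{"api": "drive_tool", "payload": {"increments": [[0,0,0.003,0,0,0],[0,0,0.006,0,0,0],[0,0,0.01,0,0,0],[0,0,0.013,0,0,0],[0,0,0.013,0,0,0],[0,0,0.013,0,0,0],[0,0,0.013,0,0,0],[0,0,0.013,0,0,0]]}}

```text
clock: 23.73
position: [0.5075, 0.0236, 0.0412]
tcp_rot: [2.937, 1.568, 1.547]
force: [0.2, 0.5, -0.6]
opening: 0.347
```

Call:
{"api": "drive_tool", "payload": {"increments": [[-0.02,0,0,0,0,0],[-0.05,0,0,0,0,0],[-0.1,0,0,0,0,0],[-0.15,0,0,0,0,0],[-0.2,0,0,0,0,0],[-0.25,0,0,0,0,0],[-0.25,0,0,0,0,0],[-0.25,0,0,0,0,0]]}}

```text
clock: 24.4
position: [0.5092, 0.0231, 0.1946]
tcp_rot: [1.79, 1.564, 0.4]
force: [-0.5, 0.1, -0.2]
opening: 0.351
```

Run:
```python
from h import *
from plant import *
s=observe();w=camera("wrist");print(s["clock"],s["position"],s["force"])
R=Ro.from_euler('xyz',s["tcp_rot"]).as_matrix();H=np.eye(4);H[:3,:3]=R;H[:3,3]=s["position"];T=H@w["T_tool_cam"];K=w["intrinsics"]
np.savez("w6.npz",T=T,K=K,img=w["img"])
cv2.imwrite("pics/w6.png",w["img"][:,:,::-1])
```

```text
24.4 [0.50924449 0.02305399 0.1946361 ] [-0.51548917  0.11405957 -0.16840429]
```

View pics/w6.png

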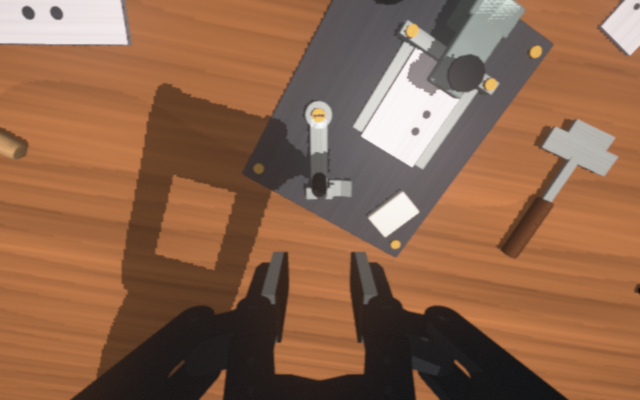

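The clip is swung well clear, its arm running from (318,115) to (319,190). One close crop to check the plate against the fence.

Run:
```python
from h import *
d=np.load("w6.npz");im=d["img"][10:180,345:515,::-1];cv2.imwrite("pics/w6c.png",cv2.resize(im,None,fx=3.5,fy=3.5,interpolation=cv2.INTER_CUBIC))
```

```text
(no output)
```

View pics/w6c.png

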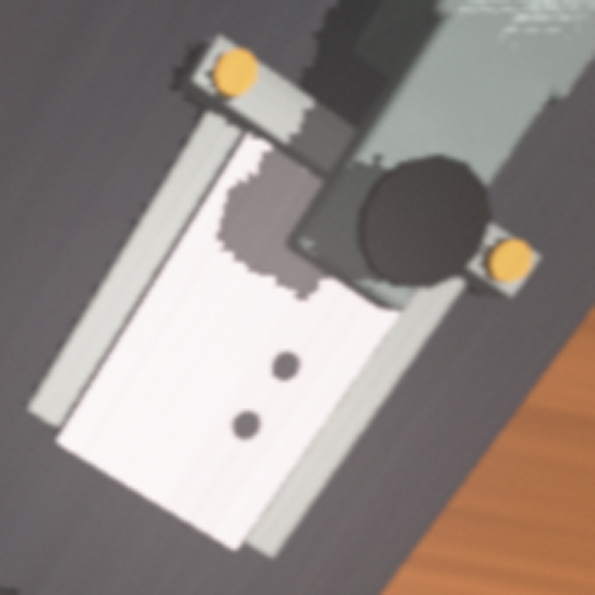

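Run:
```python
from h import *
d=np.load("w6.npz");K,T=d["K"],d["T"]
for n,p,z in(("near",(57,438),.018),("near",(237,550),.018),("fence top near edge",(195,85),.026),("fence top",(335,178),.026),("plate far",(250,135),.018)):
    q=ray(K,T,(345+p[0]/3.5,10+p[1]/3.5),z)[:2]-O;print(n,(q@ex*1e3).round(1),(q@ey*1e3).round(1))
from plant import *
finish_job()
```

```text
near -46.8 31.6
near -48.0 -28.8
fence top near edge 42.0 49.3
fence top 42.0 7.4
plate far 41.3 29.9
the job is handed in; nothing more can be done
```

The job is done and handed in at about 24 s on the robot's clock, well inside the 72 s limit. No verdict is reported, so success rests on my own checks below.

- **Clip on:** I pushed the knob with the inside of the rear finger until the plate stopped at the fence. I then raised the push to about 12 N at the knob, which should be about 7 N between plate and fence. That force is inferred from the wrist reading, not measured at the fence.
- **Punch:** With the clip left on, I pressed the cap with about 10 N, so roughly 5 N reached the plate after the spring's share. I then released it and it sprang back. The picture showed it up, with the clip still on the plate.
- **Clip off:** I swung it back to about -1.05 rad and lifted the tool clear.

**Last checks:**
- **Plate position:** In the last wrist image the plate's near edge was at jig x -46.8 to -48.0 mm and the fence face at 42.0 mm. That is 88.8 to 90.0 mm for a 90 mm plate, so it is home within the roughly 1 mm the picture can show. No gap was visible.
- **Bystanders:** I did not measure them. None looked moved in the views I took, and the tool met no unexpected contact.
- **One odd reading:** While I pressed the knob, the wrist also showed up to 8.5 N upward. I took this for friction of the finger on the knob, and it went away when I backed off.

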